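# Cover the soup pot, then take off the outer lid alone

### The arm

A 6-joint arm with a two-finger parallel gripper is mounted at the origin on the work surface. World frame = base frame: x ahead of the robot, y to its left, z up, the work surface at z = 0. Lengths are in m, angles in rad, forces in N, time in s.
With the tool pointing down it reaches from about 0.275 to 0.85 m from the base axis. Payload 5.2 kg.
Tool frame: the origin (TCP) lies on the centre line of the jaws, within the pads' length; the fingertips stand 11 mm ahead of it and the grasp point (between the pads) lies 8 mm behind it; z points along the fingers, y is the line along which they close (so a half turn about z gives the same grasp; the last joint's range is limited). The gripper opens to 85 mm and grips with 20 to 120 N. Pads are 22 mm wide; open, the fingers measure 114 mm over their backs; the gripper's body (76 mm by 85 mm) begins 54 mm behind the grasp point. The pads swing forward as they close: fully open they stand 13 mm farther back than shut.
Start: joints at [-1.46, 0.259, 1.535, -0, 1.348, -0.203], TCP at [0.17, -0.523, 0.242] pointing down, gripper open.
Joint ranges: [-3.14, 3.14], [-0.91, 2.08], [0.19, 2.58], [-1.22, 4.36], [0.22, 2.71], [-3.12, 3.12]. Speed limits (rad/s): [2.57, 2.57, 3.14, 3.14, 3.14, 3.14].

### API

Orientations are given as [roll, pitch, yaw] about the fixed x, y, z axes, in that order (R = Rz(yaw) Ry(pitch) Rx(roll)).
In Python, from station import ctrl gives the robot as it stands.
- The arm moves only by the tool apply_moves, never from a script. Its argument "motion" is text: rows parted by semicolons, each of 7 numbers parted by spaces: the shift along the world's x, y, z in mm, then the turn, a rotation vector about the world's x, y, z in rad, then the finger opening in mm, from 0 to 85.4. In form: tx ty tz wx wy wz fingers; .... A call has 1 to 5 rows; each row is the pose to reach, as a shift and turn from the pose commanded when the call began; what a row does not reach only later rows make up. A row lasts 1/12 s, in which the tool goes at most 41.7 mm and 7.16 degrees, less where a joint would pass 70% of its speed; a pose out of reach is approached as far as the arm can. A call with a gripper value outside its range is refused whole. The fingers move at their own pace and stop on an object; "squeeze" is the grip in N (left out, the last holds). Time passes only in rows, so rows that repeat a pose let the fingers close. It gives the time, the measured TCP pose, the force, the opening and the grip force at its end, in the units of the state.
- ctrl.get_obs(): the state, without advancing time (a new reading comes with each control period).
- ctrl.snapshot(name): name is "side" or "top" or "wrist"; returns the picture (420x560x3 uint8, blue, green, red); there is no depth.
- ctrl.camera_info(name): a dict with "vertical_fov" (degrees; the focal length in pixels is half the picture's height over the tangent of half this angle, whatever the lens; pixels are square), "cx", "cy" (the principal point, pixels), "D" ([k1, k2, p1, p2, k3] as OpenCV has them; the pictures are not rectified), "xyz" and "attitude" of the camera in the world. Camera axes: x right, y down, z forward; pixel columns grow to the right and rows downward; lengths in m; the calibration is good to about 2 mm. A picture is of the moment at which its call begins: read the wrist's pose just before it. camera_info takes no time and is no camera call; for the wrist camera it gives the pose at the moment of the call.
- ctrl.sign_off(): hands the job in; it is judged then, once.
The state is a dict: "time": time; "joints": joint angles; "joint_vel": joint speeds; "joint_torque": joint torques, N m; "eef_pos": TCP position; "tcp_rot": TCP orientation; "contact_force": force on the tool from outside, world axes, zero at the start; "torque": the same for the moment, N m; "grip_width": opening from 0.0 (shut) to 1.0 (fully open); "gripper_force": force on a finger pad.
Only numpy, scipy, OpenCV 4.12 (cv2) and the standard library are available. Lean on these libraries where they do the work, as an engineer would, in place of code of your own. Each camera call takes 0.05 s, during which the arm holds its last target. There are 200 camera calls.

### The job

The pot's two nested lids are parked in the lid holder: slide them out from under the holder's lips together by the inner lid's knob, carry them to the soup pot and lower them on as a pair so that the inner lid is fully seated, and let go. Then take the outer lid by its collar and lift it off alone, leaving the inner lid seated and undisturbed, and finish while still holding the outer lid level and still, a good 10 cm above where it lay on the pot. Do not drop the lids onto the pot and do not shift the other things on the counter.

Things in the scene. Friction and masses are not known exactly. Their poses are not given: they have to be found in the camera images.
- holder: Grey fixed lid holder, 235 x 170 x 54 mm, with the lids in it. Origin on the counter under the middle of its lipped part, z up. Its -x end is open, roughly towards the robot: lids slide out straight along -x. Stop wall at the +x end. Two runners (tops 30 mm above the counter, x -150 to +77 mm, inner faces y = +-50 mm) carry the inner lid's disc, its plug between them.
- lips (a point): Front end of the holder's two lips, midway between them, at lip underside height (49.5 mm above the counter, 5.5 mm over the outer lid's plate), 30 mm to -x of the holder's origin. Lips: 4 mm thick, from here 107 mm to +x, covering the outer lid's edge beyond y = +-61 mm. Lids lift freely once slid out 85 mm or more; slid 100 mm they still lie on the runners.
- knob (a point): Point on the axis of the inner lid's upright round black knob (22 mm thick), a good place to grasp, z up. The knob's top is 14 mm above it, the outer lid's collar rim 23 mm below it, the underside of the inner lid's disc 59 mm below it. It is 89 mm above the counter in the holder, 59 mm above the pot's mouth when seated. Lifting the knob lifts both lids.
- inner_lid: The inner lid: loose, steel with the black knob, about 0.22 kg. Origin: centre of the underside of its disc, z up. Disc 120 mm across, 7 mm thick; below it a tapered plug, 92 mm across at the disc and 80 mm at its foot, 14 mm deep, enters the pot. Seated, the disc lies on the pot's rim.
- collar (a point): Centre of the top rim of the outer lid's upright round steel collar, z up: 44 mm outer, 32 mm inner diameter, 22 mm high above the plate; the knob stands up through it, 37 mm above the rim. Nested, it is 36 mm above the underside of the inner lid's disc. Gripping the collar's outside and rising lifts the outer lid alone.
- outer_lid: The outer lid: loose, steel, about 0.20 kg. Plate 144 mm across, 5 mm thick, with a hole and the collar in the middle and a 6 mm skirt below its edge; it only lies, on four small bumpers, on the inner lid's disc, with 4 mm play sideways. Origin 9 mm below the plate's underside: at the inner lid's origin when nested; z up.
- pot_mouth (a point): Centre of the mouth, at rim height (125 mm above the counter), of the open steel pot fixed in the round soup warmer; mouth 102 mm inside, 116 mm outside diameter; z up.
- warmer: The round steel soup warmer with its pot: fixed, 200 mm across, its top 108 mm high, the pot's rim 17 mm above that. Origin on the counter under the pot's centre, z up.
- cup_stack: Bystander: stack of white paper portion cups, 58 mm across, 98 mm high. Origin: centre of its underside.
- ramekin: Bystander: white ceramic ramekin, 72 mm across, 42 mm high. Origin: centre of its underside.
- sauce_bottle: Bystander: yellow sauce bottle, 60 mm across, 170 mm high. Origin: centre of its underside.
- spoon: Bystander: serving spoon, 200 mm long, lying flat. Origin: centre of its underside (as it lies).
- crock: Bystander: black open crock, 140 mm across, 140 mm high. Origin: centre of its underside.
- spice_jar: Bystander: amber spice jar, 52 mm across, 100 mm high. Origin: centre of its underside.
- bowl: Bystander: small steel bowl, 130 mm across, 55 mm high. Origin: centre of its underside.

How it is judged:
On the way, in this order (a step that is already met when the one before it is completed fails the run):
1. the two lids, still nested, are out of the holder and lifted 30 mm or more (z of knob in the frame of holder above 0.119 m and z of collar in the frame of knob below -0.018 m and horizontal distance between collar and knob below 0.01 m), for 0.1 s.
2. the inner lid is seated on the pot with the outer lid still lying on it, and the knob has been let go (horizontal distance between knob and pot_mouth below 0.006 m and z of knob in the frame of pot_mouth between 0.055 and 0.063 m and angle between knob's own z axis and vertical below 0.06 rad and z of collar in the frame of knob below -0.018 m and horizontal distance between collar and knob below 0.01 m and contact force between the fingers and inner_lid below 0.1 N), for 0.1 s.
At the end, for the whole second after the job is handed in: Inner lid on the pot: axis within 6 mm, height within 4 mm of seated, tilt under 0.06 rad, at rest, untouched by the fingers. Fingers hold the outer lid 80 mm or more above where it lay, level within 0.25 rad, slower than 0.03 m/s, touching neither inner lid, warmer nor holder (horizontal distance between knob and pot_mouth below 0.006 m and z of knob in the frame of pot_mouth between 0.055 and 0.063 m and angle between knob's own z axis and vertical below 0.06 rad and contact force between the fingers and inner_lid below 0.1 N and contact force between the fingers and outer_lid above 0.5 N and contact force between outer_lid and inner_lid below 0.05 N and contact force between outer_lid and warmer below 0.05 N and contact force between outer_lid and holder below 0.05 N and z of collar in the frame of pot_mouth above 0.116 m and angle between collar's own z axis and vertical below 0.25 rad and linear speed of outer_lid below 0.03 m/s and linear speed of inner_lid below 0.02 m/s); the arm keeps its last pose, push and grip.
It fails at once if the outer lid comes off (12 mm or more) while the inner lid is not seated on the pot, or the inner lid is unseated once the outer is off (z of collar in the frame of knob above -0.011 m and not (horizontal distance between knob and pot_mouth below 0.006 m and z of knob in the frame of pot_mouth between 0.055 and 0.063 m and angle between knob's own z axis and vertical below 0.06 rad)).
It fails at once if the lids are dropped onto the pot (the inner lid falls freely over it from more than about 8 mm) (contact force between the fingers and inner_lid below 0.05 N and linear speed of inner_lid above 0.2 m/s and z of knob in the frame of pot_mouth above 0.063 m and horizontal distance between knob and pot_mouth below 0.12 m).
It fails at once if a bystander is shifted by more than 30 mm (distance of any of cup_stack, ramekin, sauce_bottle, spoon, crock, spice_jar, bowl from where it was at the start of the episode above 0.03 m).
It also fails if it takes over 64 s, if anything falls off the work surface, if the arm or the gripper's body presses on something with over 40 N, if the wrist force passes 120 N, or if a joint passes its speed limit or range.

## Working session

There is one attempt and no reset: what is moved stays moved. The work goes in short steps, Python scripts to look and compute and a tool call to move; the robot and the scene stay as the last step left them, time stands still between calls to the robot, and variables do not carry over. Pictures are saved under pics/ and viewed, at most 10 in all, crops included, and the job is handed in when it is done.

Besides the shell and the picture viewer there is one more tool, called after "Emit:" as name(argument=value, ...), one argument or row to a line, values as JSON. apply_moves: Moves the arm, as the interface text tells. Its arguments: {"type":"object","properties":{"motion":{"type":"string"},"squeeze":{"type":"number"}},"required":["motion"]}

```bash
mkdir -p pics; ls
python3 - <<'E'
from station import ctrl
import cv2
for n in ("top","side"):
    cv2.imwrite(f"pics/{n}0.png",ctrl.snapshot(n)); print(n,ctrl.camera_info(n))
o=ctrl.get_obs(); print(o)
E
```

```text
pics
top {'vertical_fov': 42.7889101925491, 'cx': 280.74070336785337, 'cy': 211.7354391042144, 'D': array([-0.18788348,  0.        ,  0.        ,  0.        ,  0.        ]), 'xyz': array([0.29478781, 0.02523734, 1.53703049]), 'attitude': array([-2.97251256,  0.0064584 , -1.56446675])}
side {'vertical_fov': 56.414243254705575, 'cx': 279.8898684431397, 'cy': 206.378568538801, 'D': array([-0.08214125,  0.        ,  0.        ,  0.        ,  0.        ]), 'xyz': array([0.12355342, 0.79625228, 0.83224959]), 'attitude': array([-2.26250861,  0.01420094, -2.63113981])}
{'time': 0.1, 'joints': array([-1.45982330e+00,  2.59296415e-01,  1.53596251e+00, -1.52272530e-05,
        1.34801694e+00, -2.02814580e-01]), 'joint_vel': array([ 0.00071349, -0.00056124, -0.00306739, -0.00057184, -0.00150542,
        0.00065507]), 'joint_torque': array([ 2.40610170e-03, -4.46967387e+01, -2.91247845e+01, -3.92895599e-04,
        6.23663102e-03, -1.94225333e-05]), 'eef_pos': array([ 0.1697231 , -0.52267817,  0.24154813]), 'tcp_rot': array([-3.13994095e+00, -3.24503276e-04,  3.13790715e-01]), 'contact_force': array([0.8609168 , 0.55421262, 0.04346923]), 'torque': array([0.06727775, 0.04348185, 0.03015188]), 'gripper_force': 0.0, 'grip_width': 0.9996073125568103}
```

View pics/top0.png

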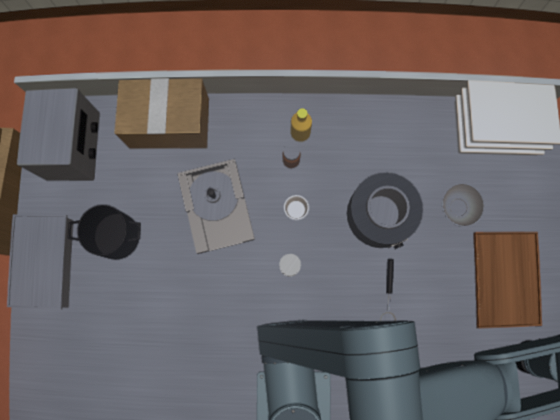

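View pics/side0.png

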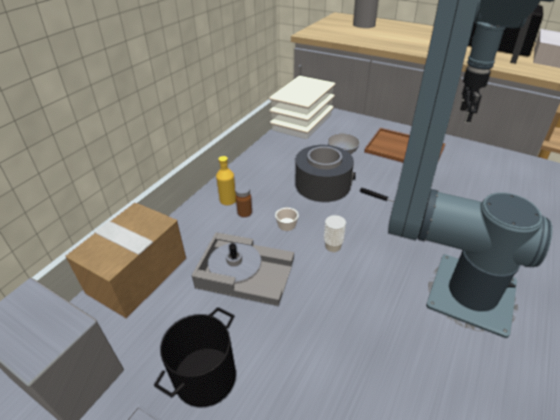

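The top view shows the holder with the lids (knob about (212,193), open end towards image bottom), the warmer and pot at (387,207), with the ramekin (296,208) and cups (290,265) between them. The side view agrees: knob (234,250), pot (324,160).

```bash
cat > h.py <<'E'
import numpy as np, cv2
from scipy.spatial.transform import Rotation as R
from station import ctrl
def cam(n):
    c=ctrl.camera_info(n); f=210/np.tan(np.radians(c["vertical_fov"])/2)
    K=np.array([[f,0,c["cx"]],[0,f,c["cy"]],[0,0,1]])
    return K,c["D"],np.array(c["xyz"]),R.from_euler("xyz",c["attitude"]).as_matrix()
def rays(C,uv):
    K,D,p,A=C
    u=cv2.undistortPoints(np.array(uv,float).reshape(-1,1,2),K,D)[:,0]
    return np.c_[u,np.ones(len(u))]@A.T
def onplane(C,uv,z):
    d=rays(C,uv); return C[2]+d*((z-C[2][2])/d[:,2])[:,None]
def tri(C1,a,C2,b):
    d1=rays(C1,[a])[0]; d2=rays(C2,[b])[0]
    s=np.linalg.lstsq(np.c_[d1,-d2],C2[2]-C1[2],rcond=None)[0]
    P,Q=C1[2]+s[0]*d1,C2[2]+s[1]*d2
    return (P+Q)/2,np.linalg.norm(P-Q)
def circ(xy):
    xy=np.asarray(xy)[:,:2]; s=np.linalg.lstsq(np.c_[2*xy,np.ones(len(xy))],(xy**2).sum(1),rcond=None)[0]
    return s[:2],np.sqrt(s[2]+s[:2]@s[:2])
E
python3 - <<'E'
import cv2,numpy as np
t=cv2.imread("pics/top0.png");s=cv2.imread("pics/side0.png")
a=cv2.resize(t[150:260,170:264],(342,400),interpolation=3)
b=cv2.resize(t[160:260,340:436],(384,400),interpolation=3)
cv2.imwrite("pics/c1.png",np.hstack([a,b]))
a=cv2.resize(s[225:305,185:305],(450,300),interpolation=3)
b=cv2.resize(s[140:205,290:360],(323,300),interpolation=3)
cv2.imwrite("pics/c2.png",np.hstack([a,b]))
E
```

```text
(no output)
```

View pics/c1.png

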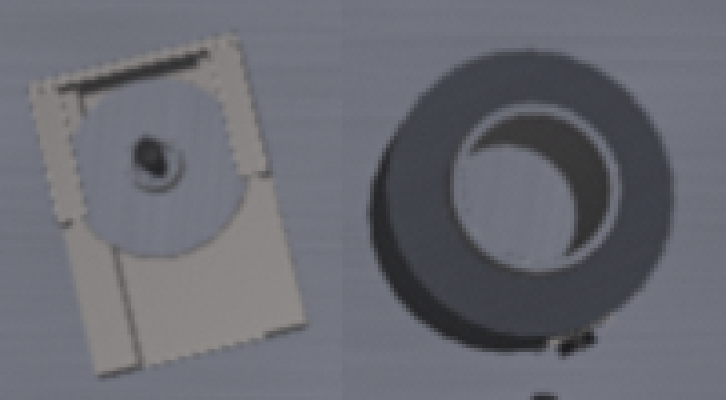

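View pics/c2.png

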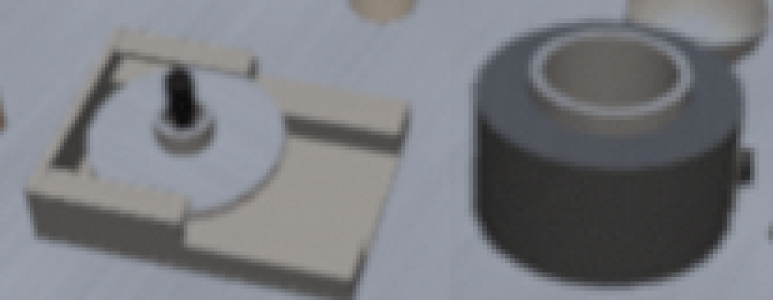

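Left crop: collar ring centre (158,163), holder corners (30,83), (237,35), (103,375), (307,325), lip fronts (68,222), (268,172). Right crop: pot rim spans u 452–622, v 103–272. Side crop: collar rim (183,127), knob top (178,70), pot rim centre about (611,73).

Run:
```python
from h import *
np.set_printoptions(precision=4,suppress=True)
T=cam("top");S=cam("side")
L=lambda x,y:((x+.5)/3.638+169.5,(y+.5)/3.636+149.5)
Rr=lambda x,y:((x-342+.5)/4+339.5,(y+.5)/4+159.5)
SL=lambda x,y:((x+.5)/3.75+184.5,(y+.5)/3.75+224.5)
SR=lambda x,y:((x-450+.5)/4.615+289.5,(y+.5)/4.615+139.5)
print("collar top",onplane(T,[L(158,163)],.066),"side",onplane(S,[SL(183,127)],.066),tri(T,L(158,163),S,SL(183,127)))
print("knobtop side",onplane(S,[SL(178,70)],.103))
c=onplane(T,[L(30,83),L(237,35),L(68,222),L(268,172)],.0535)
b=onplane(T,[L(103,375),L(307,325)],.03)
print(c,b); print("w",np.linalg.norm(c[0]-c[1]),np.linalg.norm(b[0]-b[1]),np.linalg.norm((c[0]-b[0])[:2]),np.linalg.norm((c[1]-b[1])[:2]))
for v in (c[0]-b[0],c[1]-b[1],c[0]-c[2],c[1]-c[3]): print("yaw",np.arctan2(v[1],v[0]))
for v in (c[0]-c[1],b[0]-b[1],c[2]-c[3]): print("yaw-y",np.arctan2(v[1],v[0])-np.pi/2)
print("lips mid",(c[2]+c[3])/2)
r=onplane(T,[Rr(452,188),Rr(622,188),Rr(537,103),Rr(537,272)],.125);print("rim",circ(r))
r=onplane(S,[SR(530,72),SR(692,75),SR(611,30),SR(611,117)],.125);print("rim side",circ(r))
print("others: ramekin,cups,spice,bottle",onplane(T,[(296,208),(290,264),(292,154),(302,114)],[.042,.098,.1,.17]))
```

```text
collar top [[0.5941 0.2269 0.066 ]] side [[0.5878 0.242  0.066 ]] (array([0.5979, 0.2294, 0.0487]), np.float64(0.0006785025943529108))
knobtop side [[0.5992 0.2255 0.103 ]]
[[0.6608 0.3324 0.0535]
 [0.6999 0.1691 0.0535]
 [0.5496 0.2978 0.0535]
 [0.5898 0.1425 0.0535]] [[0.4328 0.2705 0.03  ]
 [0.4732 0.1117 0.03  ]]
w 0.16788153806480458 0.16382032141030856 0.23626454024596463 0.233803436435151
yaw 0.2650883519271063
yaw 0.24795731310379898
yaw 0.3018357390135379
yaw 0.23769510291267057
yaw-y 0.23497639353288058
yaw-y 0.24946653148134645
yaw-y 0.25342850418680274
lips mid [0.5697 0.2201 0.0535]
rim (array([ 0.552 , -0.2543]), np.float64(0.057997389138246994))
rim side (array([ 0.5494, -0.2504]), np.float64(0.05905963334177969))
others: ramekin,cups,spice,bottle [[ 0.5609 -0.0067  0.042 ]
 [ 0.3982  0.0103  0.098 ]
 [ 0.7028  0.0058  0.1   ]
 [ 0.7949 -0.0199  0.17  ]]
```

Emit:
apply_moves(
  motion="100 175 20 0 0 -0.064 85; 100 175 20 0 0 -0.064 85; 100 175 20 0 0 -0.064 85; 100 175 20 0 0 -0.064 85; 100 175 20 0 0 -0.064 85",
  squeeze=50,
)

```text
time: 0.52
eef_pos: [0.2704, -0.3456, 0.2621]
tcp_rot: [-3.14, -0.0, 0.25]
contact_force: [1.0, 0.1, -0.1]
grip_width: 0.998
gripper_force: 0.0
```

Emit:
apply_moves(
  motion="100 175 10 0 0 0 85; 100 175 10 0 0 0 85; 100 175 10 0 0 0 85; 100 175 10 0 0 0 85; 100 175 10 0 0 0 85",
)

```text
time: 0.93
eef_pos: [0.3703, -0.1705, 0.2724]
tcp_rot: [-3.141, -0.0, 0.25]
contact_force: [0.2, -0.5, -0.9]
grip_width: 0.998
gripper_force: 0.0
```

Emit:
apply_moves(
  motion="100 175 10 0 0 0 85; 100 175 10 0 0 0 85; 100 175 10 0 0 0 85; 100 175 10 0 0 0 85; 100 175 10 0 0 0 85",
)

```text
time: 1.35
eef_pos: [0.4704, 0.0046, 0.2823]
tcp_rot: [-3.141, -0.0, 0.251]
contact_force: [0.7, -0.8, -0.4]
grip_width: 0.996
gripper_force: 0.0
```

Emit:
apply_moves(
  motion="80 175 0 0 0 0 85; 80 175 0 0 0 0 85; 80 175 0 0 0 0 85; 80 175 0 0 0 0 85; 80 175 0 0 0 0 85",
)

```text
time: 1.77
eef_pos: [0.5504, 0.1807, 0.2816]
tcp_rot: [-3.14, 0.0, 0.252]
contact_force: [-0.8, -0.4, 0.1]
grip_width: 0.995
gripper_force: 0.0
```

Run:
```python
from station import ctrl
import cv2
o=ctrl.get_obs(); print(o["time"],o["eef_pos"],o["tcp_rot"])
c=ctrl.camera_info("wrist"); print(c); cv2.imwrite("pics/w1.png",ctrl.snapshot("wrist"))
```

```text
1.7667 [0.55037965 0.18066545 0.2815578 ] [-3.14031256e+00  3.04993962e-04  2.51900276e-01]
{'vertical_fov': 63.850340998174815, 'cx': 277.4265698118667, 'cy': 210.93131295284252, 'D': array([0.00949401, 0.        , 0.        , 0.        , 0.        ]), 'xyz': array([0.63073438, 0.20211199, 0.41320424]), 'attitude': array([ 2.81495856e+00,  1.26565965e-03, -1.31793141e+00])}
```

View pics/w1.png

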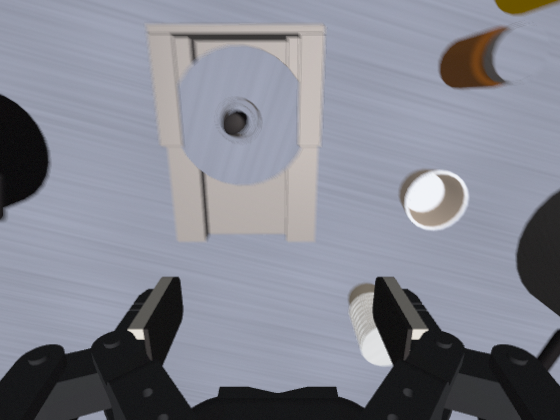

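Wrist view: the lids' plate spans about u 179–303, v 44–185; the collar ring is at about (240,119), the knob top at (235,123), and the holder is upright in view (corners (149,27), (325,25), foot (178,241), (315,241)).

Run:
```python
from h import *
np.set_printoptions(precision=4,suppress=True)
W=cam("wrist"); im=cv2.imread("pics/w1.png")
g=im[95:150,210:275].max(2); n,l,st,c=cv2.connectedComponentsWithStats((g<75).astype(np.uint8))
print(st[1:],c[1:]+[210,95])
# plate boundary: bottom arc by strongest gradient along rays
gray=cv2.GaussianBlur(cv2.cvtColor(im,6),(3,3),0).astype(float)
pts=[]
sat=cv2.GaussianBlur(im,(3,3),0).astype(float); d=sat[...,0]-sat[...,2]  # bluish plate vs warm holder
for a in np.radians(list(range(20,165,5))+list(range(225,316,5))):
    r=np.arange(50,85,.5); x=(241+r*np.cos(a)).astype(np.float32);y=(115+r*np.sin(a)).astype(np.float32)
    p=cv2.remap(d.astype(np.float32),x[None],y[None],1)[0]; k=np.argmax(-np.gradient(cv2.blur(p[None],(3,1))[0])); pts.append((x[k],y[k],r[k],np.degrees(a)))
P=np.array(pts); 
X=onplane(W,P[:,:2],.044)
lo=P[:,3]<170
for m in (lo,~lo,lo|True): 
    c0,r0=circ(X[m]); res=np.hypot(*(X[m][:,:2]-c0).T)-r0; k=abs(res)<.0025
    print("plate",circ(X[m][k]),k.sum(),m.sum())
print("collar",onplane(W,[(240.5,119.5)],.066),"knobtop",onplane(W,[(235,123)],.103))
c=onplane(W,[(149,27),(325,25)],.0535);b=onplane(W,[(178,241),(315,241)],.03);l=onplane(W,[(162,146),(319,146)],.0535)
m=[x.mean(0) for x in (c,l,b)];print(*m)
v=m[0]-m[2];print("yaw",np.arctan2(v[1],v[0]),[np.arctan2(*(x[0]-x[1])[:2])*-1 for x in (c,l,b)],np.hypot(*v[:2]))
h=cv2.resize(im[70:170,170:310],(784,560),interpolation=2);cv2.imwrite("pics/w1c.png",h)
```

```text
[[ 14  16  23  25 427]] [[234.4356 122.5714]]
plate (array([0.5946, 0.2381]), np.float64(0.06634031955458264)) 27 29
plate (array([0.5977, 0.2387]), np.float64(0.07286270929881583)) 19 19
plate (array([0.5998, 0.2393]), np.float64(0.07088528308378474)) 44 48
collar [[0.6017 0.2361 0.066 ]] knobtop [[0.6007 0.2368 0.103 ]]
[0.6832 0.259  0.0535] [0.5742 0.2313 0.0535] [0.4587 0.2005 0.03  ]
yaw 0.25479927104870614 [np.float64(0.26514143296254583), np.float64(0.2554423659326322), np.float64(0.25590908661119954)] 0.23200956580681006
```

View pics/w1c.png

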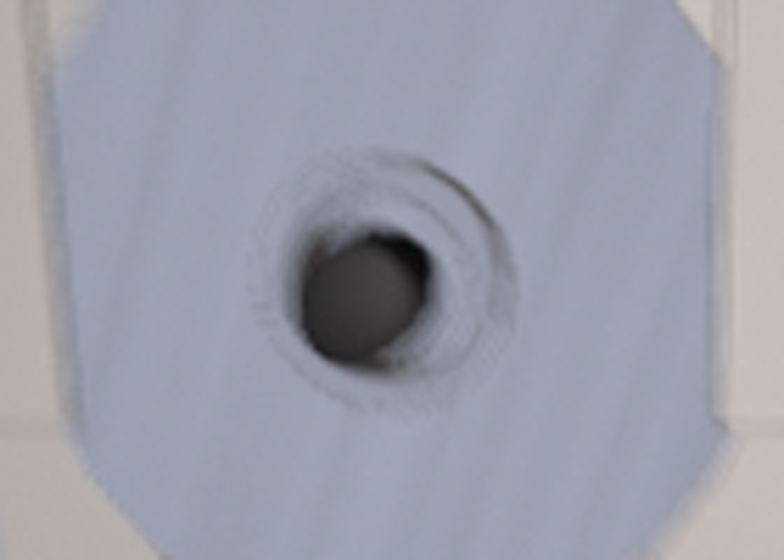

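Crop shows the knob top circle centred at (362,300), i.e. full-picture (234.6,123.5), with the collar ring around it. Wrist and top views differ by about 10 mm in y, so I remeasure with the arm standing still, nearer.

Emit:
apply_moves(
  motion="20 30 -50 0 0 0 85; 20 30 -100 0 0 0 85; 20 30 -100 0 0 0 85; 20 30 -100 0 0 0 85; 20 30 -100 0 0 0 85",
)

```text
time: 2.23
eef_pos: [0.5686, 0.2066, 0.1808]
tcp_rot: [-3.141, 0.005, 0.25]
contact_force: [0.1, -0.4, 1.0]
grip_width: 0.999
gripper_force: 0.0
```

```bash
cat > kn.py <<'E'
from h import *
import sys
np.set_printoptions(precision=4,suppress=True)
o=ctrl.get_obs(); W=cam("wrist"); im=ctrl.snapshot("wrist"); cv2.imwrite(sys.argv[1],im)
print(o["eef_pos"],o["tcp_rot"],abs(o["joint_vel"]).max(),W[2])
E
python3 kn.py pics/w2.png; python3 -c "
import cv2;im=cv2.imread('pics/w2.png');cv2.imwrite('pics/w2v.png',im)"
```

```text
[0.5686 0.2066 0.1808] [-3.1413  0.0046  0.2502] 0.0608886518485232 [0.6495 0.2281 0.3121]
```

View pics/w2v.png

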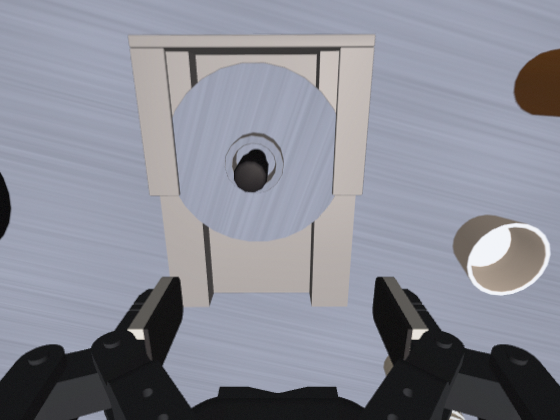

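Still picture: knob top (251,175), collar rim circle about (254,162), lip fronts (149,195), (362,195), far holder corners (130,37), (374,37), foot (172,307), (349,307).

Run:
```python
from h import *
np.set_printoptions(precision=4,suppress=True)
W=cam("wrist");print(W[2]); T=cam("top"); S=cam("side")
print("collar",onplane(W,[(254,162.5)],.066),"knobtop",onplane(W,[(251,175)],.103))
r=onplane(W,[(225,162.5),(283,162.5),(254,133),(254,192)],.066);print("collar circ",circ(r))
c=onplane(W,[(130,37),(374,37)],.0535);b=onplane(W,[(172,307),(349,307)],.03);l=onplane(W,[(149,195),(362,195)],.0535)
m=[x.mean(0) for x in (c,l,b)];print(*m)
v=m[0]-m[2];print("yaw",np.arctan2(v[1],v[0]),[-np.arctan2(*(x[0]-x[1])[:2]) for x in (c,l,b)],np.hypot(*v[:2]))
# knob centroid dark in top0 and side0
for n,(a,b_,c_,d) in (("top",(180,205,200,225)),("side",(235,268,220,250))):
    im=cv2.imread(f"pics/{n}0.png")[a:b_,c_:d].max(2); k,L,st,ce=cv2.connectedComponentsWithStats((im<70).astype(np.uint8)); print(n,st[1:].tolist(),(ce[1:]+[c_,a]).tolist())
```

```text
[0.6503 0.228  0.3146]
collar [[0.6012 0.2333 0.066 ]] knobtop [[0.6002 0.2326 0.103 ]]
collar circ (array([0.6006, 0.2332]), np.float64(0.021805336590831694))
[0.6838 0.2547 0.0535] [0.5734 0.2264 0.0535] [0.456  0.1954 0.03  ]
yaw 0.25478526764929904 [np.float64(0.25137637964772663), np.float64(0.25070912729564226), np.float64(0.250263916898917)] 0.23535423829881139
top [[7, 8, 9, 10, 59]] [[210.89830508474577, 192.77966101694915]]
side [[10, 8, 8, 16, 94]] [[232.89361702127658, 251.19148936170214]]
```

Emit:
apply_moves(
  motion="30 26 -20 0 0 0 85; 30 26 -50 0 0 0 85; 30 26 -75 0 0 0 85; 30 26 -99 0 0 0 85; 30 26 -99 0 0 0 60",
)

```text
time: 2.7
eef_pos: [0.5983, 0.2319, 0.0811]
tcp_rot: [-3.142, 0.005, 0.249]
contact_force: [-0.8, 0.5, -0.6]
grip_width: 0.88
gripper_force: 0.0
```

Emit:
apply_moves(
  motion="0 0 0 0 0 0 15; 0 0 0 0 0 0 15; 0 0 0 0 0 0 15; 0 0 0 0 0 0 15; 0 0 0 0 0 0 15",
)

```text
time: 3.12
eef_pos: [0.6012, 0.2331, 0.086]
tcp_rot: [3.141, -0.004, 0.25]
contact_force: [0.1, -0.1, 7.1]
grip_width: 0.24
gripper_force: 48.6
```

```bash
python3 kn.py pics/w3.png; python3 -c "
from station import ctrl;o=ctrl.get_obs();print(o['time'],o['grip_width'],o['gripper_force'],o['contact_force'],o['eef_pos'])"
```

```text
[0.6012 0.2331 0.086 ] [ 3.1414 -0.0042  0.2497] 0.0029373837891657952 [0.681  0.2544 0.218 ]
3.1667 0.23915533982969475 48.61260116100311 [-1.02023668 -1.23586108  7.39845119] [0.60118018 0.23306595 0.08601901]
```

View pics/w3.png

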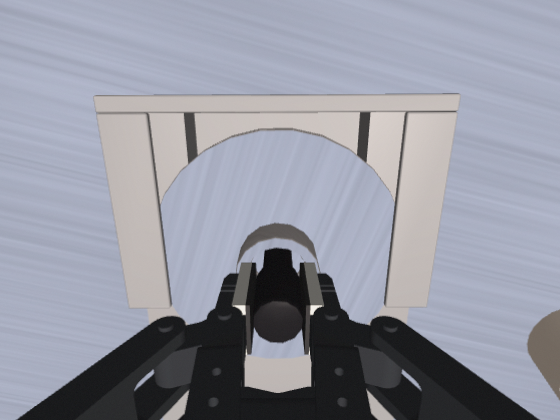

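The knob stands centred between the pads (around (278,300)) with the collar below the fingertips; grip is 22 mm wide at 48 N. I ease the downward push and slide along holder −x.

Emit:
apply_moves(
  motion="0 0 3 0 0 0 15; -10 -2.5 3 0 0 0 15; -25 -6.3 3 0 0 0 15; -40 -10 3 0 0 0 15; -55 -14 3 0 0 0 15",
)

```text
time: 3.58
eef_pos: [0.5438, 0.2187, 0.0862]
tcp_rot: [-3.142, 0.001, 0.25]
contact_force: [0.5, 0.9, -3.9]
grip_width: 0.236
gripper_force: 49.0
```

Emit:
apply_moves(
  motion="-15 -3.8 0 0 0 0 15; -30 -7.6 0 0 0 0 15; -43 -11 0 0 0 0 15; -43 -11 0 0 0 0 15; -43 -11 0 0 0 0 15",
)

```text
time: 4.0
eef_pos: [0.5015, 0.2078, 0.0867]
tcp_rot: [-3.142, -0.0, 0.25]
contact_force: [0.5, 0.9, -3.8]
grip_width: 0.238
gripper_force: 49.0
```

Emit:
apply_moves(
  motion="0 0 10 0 0 0 15; 0 0 30 0 0 0 15; 0 0 55 0 0 0 15; 0 0 80 0 0 0 15; 0 0 105 0 0 0 15",
)

```text
time: 4.42
eef_pos: [0.5026, 0.208, 0.1931]
tcp_rot: [-3.142, -0.001, 0.25]
contact_force: [-0.2, 0.8, -4.6]
grip_width: 0.236
gripper_force: 49.3
```

Emit:
apply_moves(
  motion="0 0 25 0 0 0 15; 0 -5 50 0 0 0 15; 0 -20 72 0 0 0 15; 0 -40 85 0 0 0 15; 0 -65 90 0 0 0 15",
)

```text
time: 4.83
eef_pos: [0.5036, 0.1433, 0.2852]
tcp_rot: [3.141, -0.006, 0.252]
contact_force: [-0.1, 0.7, -3.6]
grip_width: 0.238
gripper_force: 49.3
```

Emit:
apply_moves(
  motion="4 -27 0 0 0 0 15; 8 -54 0 0 0 0 15; 12 -81 0 0 0 0 15; 16 -108 0 0 0 0 15; 20 -135 0 0 0 0 15",
)

```text
time: 5.25
eef_pos: [0.5225, 0.0064, 0.2823]
tcp_rot: [3.141, -0.001, 0.25]
contact_force: [0.7, 1.3, -3.9]
grip_width: 0.246
gripper_force: 49.3
```

Emit:
apply_moves(
  motion="4 -27 0 0 0 0 15; 8 -52 0 0 0 0 15; 12 -75 0 0 0 0 15; 16 -90 0 0 0 0 15; 18 -100 0 0 0 0 15",
)

```text
time: 5.67
eef_pos: [0.5407, -0.0941, 0.2817]
tcp_rot: [3.141, -0.001, 0.248]
contact_force: [0.7, 0.2, -4.2]
grip_width: 0.238
gripper_force: 49.4
```

```bash
sleep 0
python3 - <<'E'
from h import *
np.set_printoptions(precision=4,suppress=True)
o=ctrl.get_obs();W=cam("wrist");cv2.imwrite("pics/w4.png",ctrl.snapshot("wrist"))
cv2.imwrite("pics/top4.png",ctrl.snapshot("top"));cv2.imwrite("pics/side4.png",ctrl.snapshot("side"))
np.savez("w4.npz",K=W[0],D=W[1],p=W[2],A=W[3])
print(o["time"],o["eef_pos"],o["tcp_rot"],o["contact_force"],o["grip_width"],abs(o["joint_vel"]).max())
E
```

```text
5.6667 [ 0.5407 -0.0941  0.2817] [ 3.1409 -0.0007  0.2481] [ 0.7126  0.242  -4.2191] 0.2381964099647277 0.17590366420114384
```

View pics/w4.png

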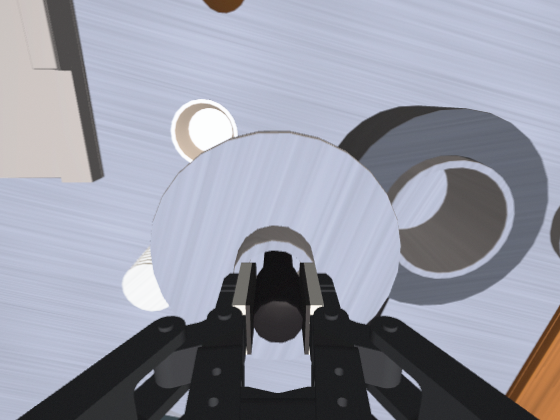

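The pair hangs level in the grip; the pot's rim is visible at right, ellipse centre about (452,216), partly hidden on its left by the lid. I fit the rim edge there.

Run:
```python
from h import *
np.set_printoptions(precision=4,suppress=True)
def fit(im,C,cen,rr,angs,z=.125):
    g=cv2.GaussianBlur(im,(3,3),0).max(2).astype(np.float32); P=[]
    for a in np.radians(angs):
        r=np.arange(*rr,.25,dtype=np.float32); x=cen[0]+r*np.cos(a);y=cen[1]+r*np.sin(a)
        p=cv2.remap(g,x[None].astype(np.float32),y[None].astype(np.float32),1)[0]; k=np.argmin(np.gradient(p)); P.append((x[k],y[k]))
    X=onplane(C,P,z); k=np.ones(len(X),bool)
    for _ in range(4):
        c,r=circ(X[k]); e=np.hypot(*(X[:,:2]-c).T)-r; k=abs(e)<max(.0015,np.median(abs(e)))
    return c,r,k.sum(),len(k)
z=np.load("w4.npz");W=(z["K"],z["D"],z["p"],z["A"])
print("wrist",fit(cv2.imread("pics/w4.png"),W,(452,216),(46,75),range(-100,116,4)))
print("top0",fit(cv2.imread("pics/top0.png"),cam("top"),(388.5,206.8),(17,25),range(0,360,6)))
print("side0",fit(cv2.imread("pics/side0.png"),cam("side"),(324.8,156),(8,22),range(180,360,6)))
# where lid plate is, in the wrist picture (plate top 45mm above plate... knob point-45mm)
im=cv2.imread("pics/w4.png"); zt=.2817+.0025-.045
print("plate",fit(im,W,(277,250),(110,130),[-175,-170,-165,-15,-10,-5,0,5,-95,-85,-90,-80,-75,-70],zt))
```

```text
wrist (array([ 0.5543, -0.2515]), np.float64(0.05716360736303332), np.int64(54), 54)
top0 (array([ 0.5525, -0.2537]), np.float64(0.05770370825341171), np.int64(58), 60)
side0 (array([ 0.573 , -0.2892]), np.float64(0.04644358946902261), np.int64(15), 30)
plate (array([ 0.5375, -0.0942]), np.float64(0.0689851987492872), np.int64(11), 14)
```

Emit:
apply_moves(
  motion="0 0 0 0 0 0 15; 0 0 0 0 0 0 15; 0 0 0 0 0 0 15",
)

```text
time: 6.07
eef_pos: [0.5397, -0.0909, 0.2814]
tcp_rot: [-3.141, -0.0, 0.251]
contact_force: [0.6, 0.2, -5.0]
grip_width: 0.24
gripper_force: 49.4
```

Run:
```python
from h import *
np.set_printoptions(precision=4,suppress=True)
o=ctrl.get_obs();W=cam("wrist");im=ctrl.snapshot("wrist")
g=cv2.GaussianBlur(im,(3,3),0).max(2).astype(np.float32)
for sgn,rr in ((1,(46,75)),):
    P=[]
    for a in np.radians(range(-100,116,4)):
        r=np.arange(*rr,.25); x=(452+r*np.cos(a)).astype(np.float32);y=(216+r*np.sin(a)).astype(np.float32)
        p=cv2.remap(g,x[None],y[None],1)[0]; k=np.argmin(np.gradient(p)); P.append((x[k],y[k]))
    X=onplane(W,P,.125); print(circ(X))
    R0=.058; from scipy.optimize import least_squares as ls
    s=ls(lambda c:np.hypot(*(X[:,:2]-c).T)-R0,[.554,-.252],loss="soft_l1",f_scale=.001);print("fixed r",s.x,np.std(s.fun))
print(o["eef_pos"],abs(o["joint_vel"]).max(),o["contact_force"])
```

```text
(array([ 0.554 , -0.2505]), np.float64(0.057265279104384934))
fixed r [ 0.5538 -0.2496] 0.00042655069839560674
[ 0.5397 -0.0909  0.2814] 0.0029707832683058873 [ 0.5508  0.245  -5.0239]
```

Emit:
apply_moves(
  motion="3 -20 0 0 0 0 15; 6 -55 0 0 0 0 15; 9 -90 0 0 0 0 15; 12 -125 0 0 0 0 15; 14 -150 -10 0 0 0 15",
)

```text
time: 6.53
eef_pos: [0.5549, -0.245, 0.2734]
tcp_rot: [3.137, -0.003, 0.25]
contact_force: [0.7, -0.3, -4.1]
grip_width: 0.242
gripper_force: 49.6
```

Emit:
apply_moves(
  motion="0 -7 -10 0 0 0 15; 0 -10 -20 0 0 0 15; 0 -10 -35 0 0 0 15; 0 -10 -50 0 0 0 15; 0 -10 -60 0 0 0 15",
)

```text
time: 6.95
eef_pos: [0.5531, -0.2501, 0.2093]
tcp_rot: [-3.139, 0.002, 0.251]
contact_force: [-0.3, 1.4, -4.2]
grip_width: 0.239
gripper_force: 49.7
```

Emit:
apply_moves(
  motion="0 0 -4 0 0 0 15; 0 0 -8 0 0 0 15; 0 0 -12 0 0 0 15; 0 0 -16 0 0 0 15; 0 0 -20 0 0 0 15",
)

```text
time: 7.37
eef_pos: [0.5542, -0.2522, 0.1917]
tcp_rot: [3.141, -0.001, 0.25]
contact_force: [-0.3, -0.8, -3.8]
grip_width: 0.237
gripper_force: 49.7
```

Emit:
apply_moves(
  motion="0 0 -2 0 0 0 15; 0 0 -4 0 0 0 15; 0 0 -6 0 0 0 15; 0 0 -7 0 0 0 15; 0 0 -8 0 0 0 15",
)

```text
time: 7.78
eef_pos: [0.5538, -0.2522, 0.1833]
tcp_rot: [3.141, -0.0, 0.25]
contact_force: [-0.5, -0.5, -5.0]
grip_width: 0.243
gripper_force: 49.7
```

Emit:
apply_moves(
  motion="0 0 -1 0 0 0 15; 0 0 -1.5 0 0 0 15; 0 0 -2 0 0 0 15; 0 0 -2.5 0 0 0 15; 0 0 -2.5 0 0 0 15",
)

```text
time: 8.2
eef_pos: [0.5538, -0.2523, 0.1811]
tcp_rot: [3.141, -0.0, 0.25]
contact_force: [-1.6, 0.8, -2.7]
grip_width: 0.237
gripper_force: 50.0
```

Emit:
apply_moves(
  motion="0 0 -0.7 0 0 0 15; 0 0 -1.4 0 0 0 15; 0 0 -2 0 0 0 15; 0 0 -2 0 0 0 15",
)

```text
time: 8.53
eef_pos: [0.5539, -0.2523, 0.181]
tcp_rot: [3.14, -0.001, 0.25]
contact_force: [-4.5, 2.0, 7.6]
grip_width: 0.24
gripper_force: 51.0
```

Emit:
apply_moves(
  motion="0 0 1.5 0 0 0 15; -1.5 0.7 1.5 0 0 0 15; -1.5 0.7 1.5 0 0 0 15; -1.5 0.7 1 0 0 0 15; -1.5 0.7 1 0 0 0 15",
)

```text
time: 8.95
eef_pos: [0.5532, -0.252, 0.181]
tcp_rot: [3.14, -0.002, 0.25]
contact_force: [0.7, -1.1, 6.0]
grip_width: 0.241
gripper_force: 50.7
```

Emit:
apply_moves(
  motion="0 0 0.8 0 0 0 15; 0 0 0.8 0 0 0 30; 0 0 0.8 0 0 0 45; 0 0 0.8 0 0 0 75; 0 0 0.8 0 0 0 75",
)

```text
time: 9.37
eef_pos: [0.552, -0.2512, 0.1802]
tcp_rot: [-3.141, 0.001, 0.25]
contact_force: [0.8, 0.4, -0.8]
grip_width: 0.765
gripper_force: 0.0
```

Emit:
apply_moves(
  motion="0 0 0 0 0 0 75; 0 0 0 0 0 0 75; 0 0 0 0 0 0 75; 0 0 0 0 0 0 75",
)

```text
time: 9.7
eef_pos: [0.5523, -0.2514, 0.1806]
tcp_rot: [-3.142, 0.0, 0.25]
contact_force: [-0.1, -0.1, 0.4]
grip_width: 0.879
gripper_force: 0.0
```

```bash
python3 kn.py pics/w5.png; python3 -c "
from h import *
cv2.imwrite('pics/side5.png',ctrl.snapshot('side'));a=cv2.resize(cv2.imread('pics/side5.png')[125:210,270:380],(466,360),interpolation=2)
b=cv2.resize(cv2.imread('pics/w5.png'),(330,248),interpolation=3);b=cv2.copyMakeBorder(b,0,112,0,0,0)
cv2.imwrite('pics/v5.png',np.hstack([b,a]))"
```

```text
[ 0.5523 -0.2514  0.1806] [-3.1415  0.0001  0.2498] 0.0016297416155895985 [ 0.6326 -0.23    0.3122]
```

View pics/v5.png

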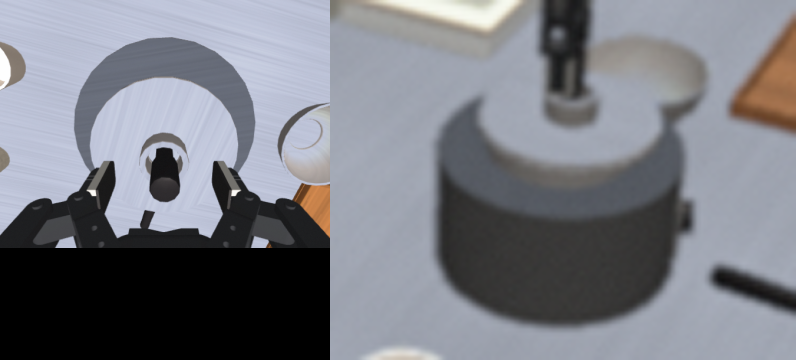

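The pair sits level on the pot, flat on the rim in the side view, with the fingers open and clear of the knob; the collar ring is about (277,266) in full wrist pixels. I check the collar's centre before gripping it.

Run:
```python
from h import *
np.set_printoptions(precision=4,suppress=True)
W=cam("wrist"); im=cv2.imread("pics/w5.png"); g=cv2.GaussianBlur(im,(3,3),0).max(2).astype(np.float32)
# dark band behind collar = its outer far wall shadow; plate edge against dark warmer gives plate centre
P=[]
for a in np.radians(range(-170,-9,5)):
    r=np.arange(95,160,.25); x=(277+r*np.cos(a)).astype(np.float32);y=(258+r*np.sin(a)).astype(np.float32)
    p=cv2.remap(g,x[None],y[None],1)[0]; k=np.argmin(np.gradient(p)); P.append((x[k],y[k]))
X=onplane(W,P,.139);c,r=circ(X);e=np.hypot(*(X[:,:2]-c).T)-r;k=abs(e)<.0015;print("outer plate",circ(X[k]),k.sum())
d=(g<60).astype(np.uint8)[225:345,230:330];n,L,st,ce=cv2.connectedComponentsWithStats(d);print([(s.tolist(),(q+[230,225]).round(1).tolist()) for s,q in zip(st[1:],ce[1:]) if s[4]>200])
print("collar",onplane(W,[(277.5,266)],.161),"knobtop",onplane(W,[(277,318)],.198))
o=ctrl.get_obs();print(o["eef_pos"],R.from_euler("xyz",o["tcp_rot"]).as_matrix()[:,1])
```

```text
outer plate (array([ 0.5484, -0.2519]), np.float64(0.07073398857712807)) 33
[([25, 25, 50, 91, 3438], [278.9, 297.5])]
collar [[ 0.5548 -0.25    0.161 ]] knobtop [[ 0.5512 -0.2507  0.198 ]]
[ 0.5523 -0.2515  0.1806] [ 0.2472 -0.969   0.    ]
```

Emit:
apply_moves(
  motion="0 0 -10 0 0 0 75; 0 0 -20 0 0 0 75; 0 0 -27 0 0 0 75; 0 0 -27 0 0 0 75; 0 0 -27 0 0 0 60",
  squeeze=40,
)

```text
time: 10.22
eef_pos: [0.5517, -0.2511, 0.1524]
tcp_rot: [-3.14, 0.002, 0.25]
contact_force: [0.2, -0.3, 0.4]
grip_width: 0.758
gripper_force: 0.0
```

Emit:
apply_moves(
  motion="0 0 0 0 0 0 50; 0 0 0 0 0 0 45; 0 0 0 0 0 0 40; 0 0 0 0 0 0 36; 0 0 0 0 0 0 36",
)

```text
time: 10.63
eef_pos: [0.5526, -0.2516, 0.1543]
tcp_rot: [3.141, -0.001, 0.25]
contact_force: [0.4, -0.2, 3.3]
grip_width: 0.501
gripper_force: 40.4
```

Emit:
apply_moves(
  motion="0 0 0 0 0 0 36; 0 0 0 0 0 0 36; 0 0 0 0 0 0 36",
)

```text
time: 10.88
eef_pos: [0.5526, -0.2516, 0.1542]
tcp_rot: [3.141, -0.001, 0.25]
contact_force: [-0.6, -0.3, 4.7]
grip_width: 0.498
gripper_force: 40.6
```

Emit:
apply_moves(
  motion="0 0 3 0 0 0 36; 0 0 6 0 0 0 36; 0 0 10 0 0 0 36; 0 0 15 0 0 0 36; 0 0 20 0 0 0 36",
)

```text
time: 11.3
eef_pos: [0.5521, -0.2514, 0.1737]
tcp_rot: [-3.141, 0.0, 0.25]
contact_force: [-0.4, 0.0, -1.8]
grip_width: 0.5
gripper_force: 40.8
```

Emit:
apply_moves(
  motion="0 0 7 0 0 0 36; 0 0 16 0 0 0 36; 0 0 27 0 0 0 36; 0 0 39 0 0 0 36; 0 0 51 0 0 0 36",
)

```text
time: 11.72
eef_pos: [0.5524, -0.2515, 0.2262]
tcp_rot: [3.141, -0.001, 0.25]
contact_force: [-0.0, -0.3, -2.6]
grip_width: 0.501
gripper_force: 40.8
```

Emit:
apply_moves(
  motion="0 0 12 0 0 0 36; 0 0 24 0 0 0 36; 0 0 36 0 0 0 36; 0 0 46 0 0 0 36; 0 0 54 0 0 0 36",
)

```text
time: 12.13
eef_pos: [0.5526, -0.2516, 0.2806]
tcp_rot: [3.14, -0.001, 0.25]
contact_force: [0.5, -0.4, -2.8]
grip_width: 0.5
gripper_force: 40.8
```

Emit:
apply_moves(
  motion="0 0 3 0 0 0 36; 0 0 3 0 0 0 36; 0 0 3 0 0 0 36; 0 0 3 0 0 0 36; 0 0 3 0 0 0 36",
)

```text
time: 12.55
eef_pos: [0.552, -0.2512, 0.2807]
tcp_rot: [-3.14, 0.001, 0.25]
contact_force: [-0.3, -0.3, -1.8]
grip_width: 0.496
gripper_force: 40.8
```

Run:
```python
from h import *
np.set_printoptions(precision=4,suppress=True)
o=ctrl.get_obs();print(o["time"],o["eef_pos"],o["tcp_rot"],o["contact_force"],o["gripper_force"],abs(o["joint_vel"]).max())
S=cam("side");im=ctrl.snapshot("side");cv2.imwrite("pics/side6.png",im);ref=cv2.imread("pics/side5.png")
# inner knob: dark blob near projected knob point; plate above
pj=lambda P:cv2.projectPoints(np.array([P],float),cv2.Rodrigues(S[3].T)[0],-S[3].T@S[2],S[0],S[1])[0].ravel()
b,t=pj((.553,-.2515,.150)),pj((.553,-.2515,.198)); print("knob base/top px",b,t)
u=int(round((b[0]+t[0])/2)); m=(im.max(2)<75).astype(np.uint8)
y0,y1=int(t[1])-12,int(b[1])+8; n,L,st,ce=cv2.connectedComponentsWithStats(m[y0:y1,u-15:u+15]); print([(s.tolist(),(q+[u-15,y0]).round(1).tolist()) for s,q in zip(st[1:],ce[1:])])
print("lid plate px expected",pj((.553,-.2515,.139+o["eef_pos"][2]-.1542)))
```

```text
12.55 [ 0.552  -0.2512  0.2807] [-3.1403  0.0011  0.2497] [-0.289  -0.2767 -1.8362] 40.80319941043854 0.004083621188497651
knob base/top px [324.0142 148.3766] [324.8271 135.6705]
[([15, 13, 6, 18, 74], [326.4, 143.4])]
lid plate px expected [326.0205 116.8089]
```

The tool carries about 2 N, the weight of the outer lid alone. It has risen 126 mm, and the side view shows the knob still in place on the pot. Handing in.

```bash
python3 -c "
from station import ctrl;print(ctrl.sign_off())"
```

```text
the job is handed in; nothing more can be done
None
```

I set the nested lids on the pot as a pair, then lifted the outer lid off alone, and handed in holding it level and still about 126 mm up, with the inner lid left seated as far as the force and side-view checks show; the hand-in gave no verdict.

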